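# Clamp a ring with the long T-key down the vise's key tube

## Task

Take the long T-key out of its wooden stand, lower it foot first down the vise's deep tube and feel for the square stem at the bottom, pressing only lightly on its spring, until the key drops fully home over the stem. Then turn the key clockwise (seen from above) as far as it goes, so that the jaw closes on the ring, and let go, leaving the key standing in the tube.

Things in the scene. Friction and masses are not known exactly. Their poses are not given: they have to be found in the camera images.
- key_bar (a point): centre of the cross bar of the steel T-key. The bar is a flat-sided bar 72 mm long (along this point's x), 12 mm wide (y) and 14 mm high (z). The key's shank, 11 mm thick, runs straight down from it; the key's foot lies 130 mm below this point. The key weighs about 0.16 kg. At the start it stands upright, a little loose, in the hole of its wooden stand; its foot is then 6 mm above the bench
- key_foot (a point): centre of the key's foot face. The foot is a square box 20 mm across (27 mm over corners) with a square socket 13 mm wide and 17 mm deep, open at the foot face; the socket's sides are parallel to x and y of this point, which are those of key_bar
- key_stand: square wooden block 66 x 66 x 55 mm, fixed to the bench, origin at the centre of its underside; in its top a round hole of 32 mm, 49 mm deep, holds the key's foot: lift the key 60 mm to be clear of it
- vise: small dark steel ring vise, fixed to the bench: base plate 130 x 74 x 14 mm, two jaws 54 mm high and, behind them, an upright round tube 100 mm high. Origin on the bench under the tube's axis; x points from the jaws (40 to 86 mm from the tube axis, on the -x side) to the tube. Only the tube's mouth is flared
- tube_mouth (a point): centre of the tube's mouth, 100 mm above the bench; axes those of the vise. The bore is 29 mm wide, flared to 40 mm at the mouth. The tube is 41 mm wide outside, 53 mm at the mouth
- stem_top (a point): top of the square stem, on the tube's axis, 56 mm below the mouth; axes those of the vise, NOT of the stem. The stem is 12 mm square, its top 3 mm tapered to 9 mm. At the start its square stands askew to the vise at an unmeasured angle: a key foot that does not match stops on its end (within 3 mm, and what the spring gives), one within about 0.08 rad goes 17 mm down over it; any quarter turn fits
- key_home (a point): where the centre of the key's foot comes when the key is fully home: on the tube's axis, 27 mm above the bench; axes those of the vise
- stem (a joint): angle through which the stem has been turned, rad: 0 at the start, growing as the key is turned clockwise seen from above, up to a firm stop at 0.55 with the jaw on the ring. It turns stiffly (about 0.12 N m) and stays where it is left
- stem_spring (a joint): how far the stem is pressed down, m: it stands on a spring of 2 N per mm, 0 when free; pressed more than 8 mm it is overloaded
Things that resemble listed ones, but are neither listed nor needed, are in the scene too. Of the things like the part that bears key_bar, leave any that is black; of the rest the smaller one is meant.

How it is judged:
By the outcome, as a careful person would: the job done as asked, in the order asked, and still so for the second after the job is handed in, with the robot touching nothing.
It also fails if it takes over 67 s, if anything falls off the work surface, if the arm or the gripper's body presses on something with over 40 N, if the wrist force passes 120 N, or if a joint passes its speed limit or range.

## Robot

A 7-joint arm with a two-finger parallel gripper is mounted at the origin on a cart in front of the work surface, level with it; the furniture and walls round the work are solid. World frame = base frame: x ahead of the robot, y to its left, z up, the work surface at z = 0. Lengths are in m, angles in rad, forces in N, time in s.
With the tool pointing down it reaches from about 0.4 to 0.875 m from the base axis. Payload 19.3 kg.
Tool frame: the origin (TCP) lies at the very end of the fingers, on their centre line; the grasp point (between the pads) lies 19 mm behind it; z points along the fingers, y is the line along which they close (so a half turn about z gives the same grasp; the last joint's range is limited). The gripper opens to 85 mm and grips with 20 to 120 N. Pads are 22 mm wide; open, the fingers measure 114 mm over their backs; the gripper's body (76 mm by 85 mm) begins 54 mm behind the grasp point. The pads swing forward as they close: fully open they stand 13 mm farther back than shut.
Start: joints at [-1.314, 0.521, -0.036, 1.599, 0.021, 1.021, -0.113], TCP at [0.201, 0.592, 0.209] pointing down, gripper open.
Joint ranges: [-2.91, 2.91], [-0.3, 2.13], [-1.5, 1.42], [0.17, 2.43], [-1.26, 4.41], [0.16, 1.93], [-2.52, 2.52]. Speed limits (rad/s): [1.89, 1.89, 2.39, 2.39, 3.01, 3.01, 3.01].

## Interface

Orientations are given as [roll, pitch, yaw] about the fixed x, y, z axes, in that order (R = Rz(yaw) Ry(pitch) Rx(roll)).
In Python, from workcell import bot gives the robot as it stands. The module is installed in compiled form; this text tells all that it offers.
- The arm moves only by the tool apply_moves, never from a script. Its arguments are lists of equal length, an entry for each row: "claw": the finger opening in m, from 0 to 0.0854; "xyz": the shift along the tool's x, y, z in m, a list of three; "twist": the turn, a rotation vector about the tool's x, y, z in rad, a list of three. A call has 1 to 20 rows; each row shifts and turns the commanded pose from where the row before left it, along the tool's axes as they then stand; what a row does not reach is not made up. A row lasts 1/10 s, in which the tool goes at most 50 mm and 8.59 degrees, less where a joint would pass 70% of its speed; a pose out of reach is approached as far as the arm can. A call with a gripper value outside its range is refused whole. The fingers move at their own pace and stop on an object; "force" is the grip in N (left out, the last holds). Time passes only in rows, so rows that do not move let the fingers close. It gives the time, the measured TCP pose, the force, the opening and the grip force at its end, in the units of the state.
- bot.observe(): the state, without advancing time (a new reading comes with each control period).
- bot.grab_frame(name): name is "side" or "top"; returns a dict with "img" (480x640x3 uint8, red, green, blue), "vfov" (degrees; the focal length in pixels is half the picture's height over the tangent of half this angle, whatever the lens; pixels are square), "cx", "cy" (the principal point, pixels), "view" (4x4, takes a point from world to camera coordinates). Camera axes: x right, y up, looking along -z (the intrinsics and any distortion apply to the point x, -y, -z); pixel columns grow to the right and rows downward; lengths in m; the calibration is good to about 2 mm. A picture is of the moment at which its call begins. There is no depth.
- bot.job_done(): hands the job in; it is judged then, once.
Trained networks look in the newest picture that a camera, given by its name, has taken for a name from the list of things; names that differ only in an ending like _2 or _b are one class to them, and where a whole thing is asked for, a point or a joint stands for the part that bears it (a point fixed in the world has none). Each returns a list of dicts, best first, with "score" (0 to 1); they miss things now and then, are a little off and sometimes report something else, mostly with a low value. They report only what shows in the picture. A call takes as long as a camera call. They do not tell look-alikes from the thing itself.
- bot.find_in(camera, query): "position" ([x, y, z] in m, in world coordinates, good to about 4 mm: the middle of the surface that is visible of it).
The state is a dict: "clock": time; "qpos": joint angles; "qd": joint speeds; "joint_efforts": joint torques, N m; "position": TCP position; "tool_rot": TCP orientation; "force": force on the tool from outside, world axes, zero at the start; "moment": the same for the moment, N m; "grip_width": finger opening in m; "finger_force": force on a finger pad.
Only numpy, scipy, OpenCV 4.12 (cv2) and the standard library are available. Lean on these libraries where they do the work, as an engineer would, in place of code of your own. Each camera call takes 0.05 s, during which the arm holds its last target. There are 200 camera calls.

## Working session

There is one attempt and no reset: what is moved stays moved. The work goes in short steps, Python scripts to look and compute and a tool call to move; the robot and the scene stay as the last step left them, time stands still between calls to the robot, and variables do not carry over. Pictures are saved under pics/ and viewed, at most 10 in all, crops included, and the job is handed in when it is done.

Besides the shell and the picture viewer there is one more tool, called as name(argument=value, ...), one argument or row to a line, values as JSON. apply_moves: Moves the arm, as the interface text tells. Its arguments: {"type":"object","properties":{"claw":{"type":"array"},"xyz":{"type":"array"},"twist":{"type":"array"},"force":{"type":"number"}},"required":["claw","xyz","twist"]}

```bash
mkdir -p pics; cat > h.py <<'E'
from workcell import bot
import numpy as np, cv2
def cam(n):
    f=bot.grab_frame(n); f['f']=240/np.tan(np.radians(f['vfov'])/2); f['V']=np.array(f['view']); return f
def proj(f,p):
    c=f['V']@np.r_[p,1]; return f['cx']+f['f']*c[0]/-c[2], f['cy']+f['f']*-c[1]/-c[2]
def ray(f,u,v,z):
    d=np.array([(u-f['cx'])/f['f'],-(v-f['cy'])/f['f'],-1]); R=f['V'][:3,:3]; o=-R.T@f['V'][:3,3]; d=R.T@d
    return o+d*(z-o[2])/d[2]
E
python3 - <<'E'
from h import *
for n in("side","top"):
    f=cam(n); cv2.imwrite(f"pics/{n}0.png",f['img'][:,:,::-1])
    print(n,[k for k in f],f['vfov'],f['cx'],f['cy'],np.round(f['V'],3).tolist())
    for q in("key_bar","key_foot","key_stand","vise","tube_mouth"):
        print(q,[(round(d['score'],2),np.round(d['position'],3).tolist(),np.round(proj(f,d['position'])).tolist()) for d in bot.find_in(n,q)])
s=bot.observe();print(s)
E
```

```text
side ['img', 'vfov', 'cx', 'cy', 'view', 'f', 'V'] 54.48660007070219 320.1527298779758 237.48064016097518 [[0.916, -0.401, -0.011, -0.638], [0.264, 0.581, 0.77, -0.194], [-0.302, -0.708, 0.638, -0.811], [0.0, 0.0, 0.0, 1.0]]
key_bar [(0.86, [0.452, -0.292, 0.123], [244.0, 342.0]), (0.83, [0.507, -0.177, 0.137], [255.0, 273.0]), (0.79, [0.839, -0.135, 0.15], [417.0, 203.0])]
key_foot [(0.94, [0.509, -0.176, 0.139], [256.0, 272.0]), (0.86, [0.838, -0.133, 0.153], [417.0, 201.0]), (0.66, [0.451, -0.292, 0.125], [243.0, 342.0])]
key_stand [(0.57, [0.508, -0.195, 0.047], [265.0, 317.0])]
vise [(0.81, [0.503, -0.005, 0.034], [232.0, 256.0])]
tube_mouth [(0.63, [0.5, 0.001, 0.035], [230.0, 254.0])]
top ['img', 'vfov', 'cx', 'cy', 'view', 'f', 'V'] 47.61104564597483 313.5539844651753 241.47171902339974 [[0.019, -1.0, -0.02, -0.128], [0.995, 0.017, 0.097, -0.645], [-0.097, -0.022, 0.995, -0.972], [0.0, 0.0, 0.0, 1.0]]
key_bar [(0.8, [0.456, -0.287, 0.136], [416.0, 355.0]), (0.69, [0.83, -0.131, 0.181], [323.0, 119.0]), (0.63, [0.506, -0.168, 0.143], [343.0, 323.0])]
key_foot [(0.87, [0.835, -
[... 291 characters left out ...]
.0])]
{'clock': 0.6, 'qpos': array([-1.31420901,  0.52139194, -0.03632651,  1.59954049,  0.02123837,
        1.02106116, -0.11279781]), 'qd': array([ 0.0006265 ,  0.00067498,  0.00022336,  0.00083759, -0.00080433,
        0.00103628, -0.0022282 ]), 'joint_efforts': array([-2.21356939e-03, -9.26532984e+01,  1.97599545e+00, -3.70159364e+01,
        1.77275820e-02,  2.00232906e-03,  7.48471109e-06]), 'position': array([0.20064049, 0.59190165, 0.208981  ]), 'tool_rot': array([-3.14157910e+00,  1.94853414e-05,  2.81480837e+00]), 'force': array([-0.09892154, -0.4067985 , -0.16595032]), 'moment': array([ 0.05440856,  0.01400466, -0.05063699]), 'finger_force': 0.0, 'grip_width': 0.08534860225018011}
```

View pics/side0.png

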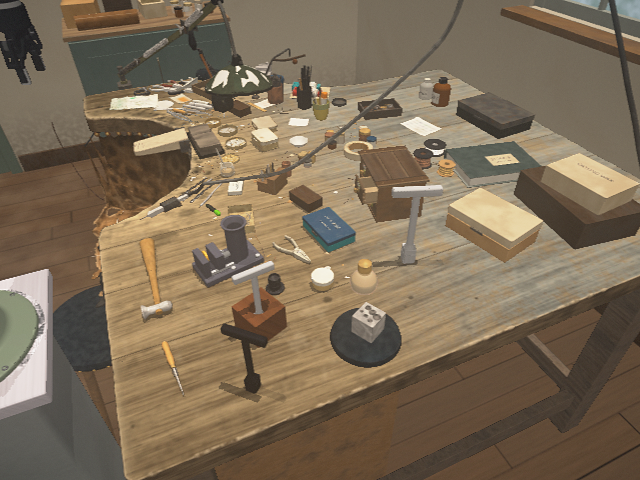

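View pics/top0.png

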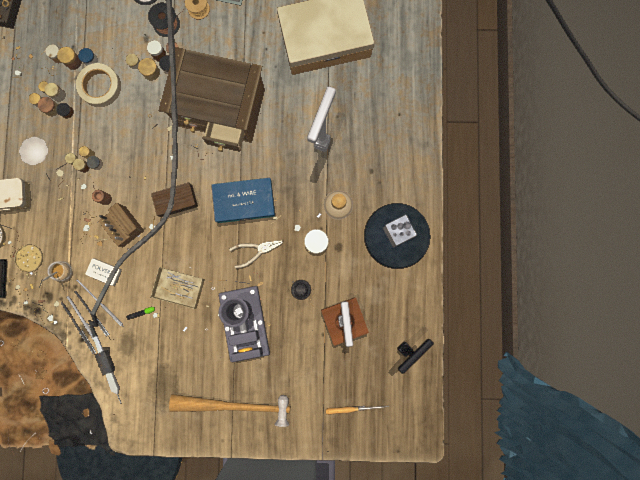

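Three T-keys: black one at side (244,342), which is excluded; large steel one standing by the chest at side (417,203); steel one in the wooden stand at side (255,273) / top (343,323), the smaller non-black one and so the one meant. I'll confirm it in a crop.

```bash
python3 - <<'E'
import cv2
a=cv2.imread('pics/top0.png')[275:385,205:385]
cv2.imwrite('pics/c1.png',cv2.resize(a,None,fx=4.4,fy=4.4,interpolation=cv2.INTER_CUBIC))
E
```

```text
(no output)
```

View pics/c1.png

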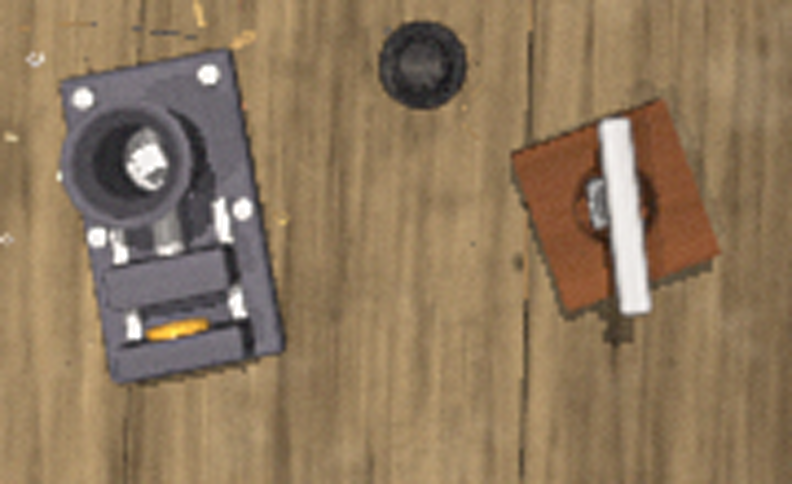

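```bash
python3 - <<'E'
from h import *
f=cam('top')
def r(u,v,z): return ray(f,205+u/4.4,275+v/4.4,z)
a,b=r(614,120,.143),r(636,312,.143)
print('bar',a,b,(a+b)/2,np.linalg.norm(a-b),np.arctan2(*(a-b)[1::-1]))
hole=r(616,205,.055);print('hole',hole)
s=np.mean([r(*p,.055) for p in((512,152),(660,99),(720,250),(566,318))],0);print('stand',s)
print('mouth',r(127,165,.1),np.linalg.norm(r(62,165,.1)-r(193,165,.1)))
c=[r(*p,.014) for p in((62,90),(232,50),(284,350),(112,382))]
print('base yaw',np.arctan2(*(c[0]-c[3])[1::-1]),np.arctan2(*(c[1]-c[2])[1::-1]),np.linalg.norm(c[0]-c[3]),np.linalg.norm(c[0]-c[1]))
print('stem px',r(148,160,.044))
f2=cam('side');cv2.imwrite('pics/c2.png',np.hstack([cv2.resize(f2['img'][205:345,180:300,::-1],None,fx=4,fy=4,interpolation=2)]))
for p in([*((a+b)/2)[:2],.143],a,b,[*r(127,165,.1)[:2],.1]): print(proj(f2,p))
E
```

```text
bar [ 0.53824265 -0.1703371   0.143     ] [ 0.46897943 -0.17927392  0.143     ] [ 0.50361104 -0.17480551  0.143     ] 0.06983739029546429 0.12831795401469734
hole [ 0.50313965 -0.17484876  0.055     ]
stand [ 0.50334163 -0.17422277  0.055     ]
mouth [0.51680024 0.01530504 0.1       ] 0.05063913659388535
base yaw 0.20649307603257194 0.2013199099212095 0.12348029915002619 0.07378418010628117
stem px [0.51698718 0.0160107  0.044     ]
(np.float64(252.502208572813), np.float64(269.8367893334289))
(np.float64(272.01150628458555), np.float64(262.0733027793821))
(np.float64(232.26895719726696), np.float64(277.8883643987842))
(np.float64(232.29487640466297), np.float64(222.763915581321))
```

View pics/c2.png

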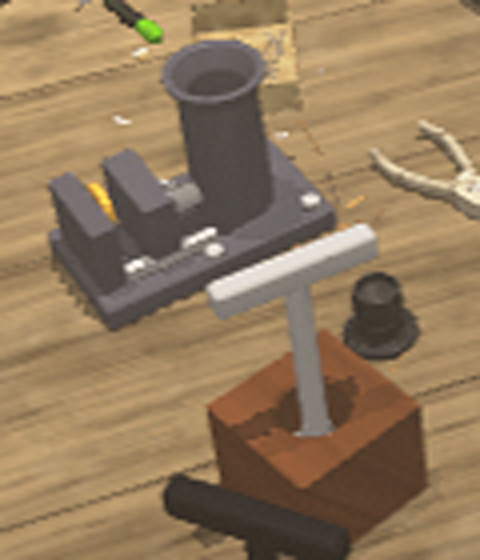

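The crop confirms it: bright steel key in the wooden stand (bar ends at top ≈(344.5,302) and (349.5,346)). The side crop's bar centre (253,270) and tube mouth (233,222.5) agree with reprojection to about 1 px. Moving over.

apply_moves(
  claw=[0.085,0.085,0.085,0.085,0.085,0.085,0.085,0.085,0.085,0.085,0.085,0.085,0.085,0.085,0.085,0.085,0.085,0.085,0.085,0.085],
  xyz=[
    [-0.03,-0.026,-0.0045],
    [-0.03,-0.026,-0.0045],
    [-0.03,-0.026,-0.0045],
    [-0.03,-0.026,-0.0045],
    [-0.03,-0.026,-0.0045],
    [-0.03,-0.026,-0.0045],
    [-0.03,-0.026,-0.0045],
    [-0.03,-0.026,-0.0045],
    [-0.03,-0.026,-0.0045],
    [-0.03,-0.026,-0.0045],
    [-0.0234,-0.0369,0],
    [-0.0234,-0.0369,0],
    [-0.0234,-0.0369,0],
    [-0.0234,-0.0369,0],
    [-0.0234,-0.0369,0],
    [-0.0234,-0.0369,0],
    [-0.0234,-0.0369,0],
    [-0.0234,-0.0369,0],
    [-0.0234,-0.0369,0],
    [-0.0234,-0.0369,0],
  ],
  twist=[
    [0,0,0],
    [0,0,0],
    [0,0,0],
    [0,0,0],
    [0,0,0],
    [0,0,0],
    [0,0,0],
    [0,0,0],
    [0,0,0],
    [0,0,0],
    [0,0,0],
    [0,0,0],
    [0,0,0],
    [0,0,0],
    [0,0,0],
    [0,0,0],
    [0,0,0],
    [0,0,0],
    [0,0,0],
    [0,0,0],
  ],
)

```text
clock: 2.7
position: [0.5047, -0.177, 0.2542]
tool_rot: [3.141, 0.0, 2.815]
force: [0.6, 0.6, -0.1]
grip_width: 0.0847
finger_force: 0.0
```

apply_moves(
  claw=[0.085,0.085,0.085,0.085,0.085,0.085],
  xyz=[
    [0,0,0],
    [0,0,0],
    [0,0,0],
    [0,0,0],
    [0,0,0],
    [0,0,0],
  ],
  twist=[
    [0,0,-0.091],
    [0,0,-0.091],
    [0,0,-0.091],
    [0,0,-0.091],
    [0,0,-0.091],
    [0,0,0],
  ],
)

```text
clock: 3.3
position: [0.5044, -0.1753, 0.2541]
tool_rot: [3.142, 0.0, -3.012]
force: [-0.9, -0.4, -0.3]
grip_width: 0.0846
finger_force: 0.0
```

```bash
cat >> h.py <<'E'
def totool(d):
    s=bot.observe(); from scipy.spatial.transform import Rotation as R
    return R.from_euler('xyz',s['tool_rot']).inv().apply(d)
E
python3 - <<'E'
from h import *
s=bot.observe(); print(s['clock'],s['position'],s['tool_rot'],s['qpos'])
print(totool(np.array([.504,-.1745,.117])-s['position']))
E
```

```text
3.3 [ 0.50444922 -0.17526514  0.25410332] [ 3.14150732e+00  2.27812316e-04 -3.01176342e+00] [ 0.02751777  0.33523955  0.25501129  1.79630051 -0.09762099  1.02208356
  2.02053993]
[0.00037761 0.00080516 0.13710331]
```

apply_moves(
  claw=[0.085,0.06,0.05,0.04,0.0,0.0,0.0,0.0,0.0,0.0],
  xyz=[
    [0,0.001,0.04],
    [0,0,0.04],
    [0,0,0.035],
    [0,0,0.022],
    [0,0,0],
    [0,0,0],
    [0,0,0],
    [0,0,0],
    [0,0,0],
    [0,0,0],
  ],
  twist=[
    [0,0,0],
    [0,0,0],
    [0,0,0],
    [0,0,0],
    [0,0,0],
    [0,0,0],
    [0,0,0],
    [0,0,0],
    [0,0,0],
    [0,0,0],
  ],
  force=60,
)

```text
clock: 4.3
position: [0.5048, -0.1743, 0.1178]
tool_rot: [-3.141, 0.001, -3.014]
force: [-0.1, 1.2, 6.5]
grip_width: 0.0089
finger_force: 59.7
```

```bash
python3 - <<'E'
from h import *
f=cam('side');cv2.imwrite('pics/c3.png',cv2.resize(f['img'][190:340,170:330,::-1],None,fx=3.8,fy=3.8,interpolation=2))
s=bot.observe();print(s['force'],s['moment'],s['grip_width'],s['position'])
E
```

```text
[-0.07234996  0.62504396  7.14024743] [ 0.05562574  0.0265304  -0.03679978] 0.00912371153225144 [ 0.50488668 -0.17435419  0.11775028]
```

View pics/c3.png

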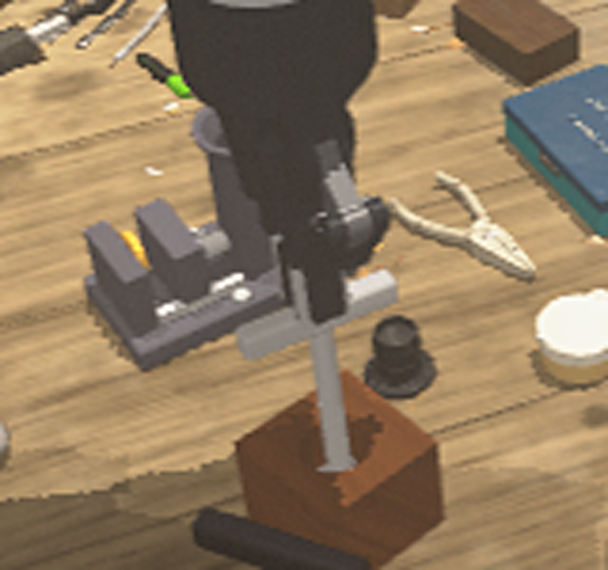

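apply_moves(
  claw=[0.0,0.0,0.0,0.0,0.0],
  xyz=[
    [0,0,-0.02],
    [0,0,-0.03],
    [0,0,-0.04],
    [0,0,-0.03],
    [0,0,0],
  ],
  twist=[
    [0,0,0],
    [0,0,0],
    [0,0,0],
    [0,0,0],
    [0,0,0],
  ],
  force=90,
)

```text
clock: 4.85
position: [0.5059, -0.1748, 0.2408]
tool_rot: [-3.14, 0.006, -3.014]
force: [-0.2, -0.0, -1.6]
grip_width: 0.0071
finger_force: 88.4
```

```bash
python3 - <<'E'
from h import *
f=cam('side');cv2.imwrite('pics/c4.png',np.vstack([cv2.resize(f['img'][150:330,180:330,::-1],None,fx=3.2,fy=3.2,interpolation=2)]))
s=bot.observe();print(s['force'],s['moment'],s['grip_width'],s['position'],s['tool_rot'])
print(totool(np.array([.517,.0155,.237])-s['position']))
for q in ('key_bar','key_foot'): print(q,[(round(d['score'],2),np.round(d['position'],3).tolist()) for d in bot.find_in('side',q)])
t=cam('top');c=t['img'][295:330,220:255,::-1]
c=cv2.normalize(c,None,0,255,cv2.NORM_MINMAX)
cv2.imwrite('pics/c5.png',cv2.resize(c,None,fx=16,fy=16,interpolation=cv2.INTER_CUBIC))
# socket feature: projected foot centre if key hangs straight
p=s['position']; print(proj(f,[p[0],p[1],p[2]+.019-.13]),proj(f,[p[0],p[1],p[2]+.019]))
E
```

```text
[ 0.2926259  -0.69577953 -3.41465748] [-4.16059224e-02  1.08679957e-05  3.47806615e-02] 0.007525179838252115 [ 0.50503187 -0.17440272  0.23855032] [-3.14076321e+00  3.07824339e-03 -3.01348264e+00]
[-0.03612705  0.18681876  0.00150658]
key_bar [(0.96, [0.505, -0.18, 0.232]), (0.89, [0.838, -0.135, 0.153]), (0.76, [0.454, -0.289, 0.124])]
key_foot [(0.86, [0.837, -0.134, 0.154]), (0.73, [0.494, -0.003, 0.033]), (0.65, [0.506, -0.179, 0.23]), (0.59, [0.45, -0.295, 0.124])]
(np.float64(254.25257073907858), np.float64(276.3144460714018)) (np.float64(245.14357195092455), np.float64(212.0927442921237))
```

View pics/c4.png

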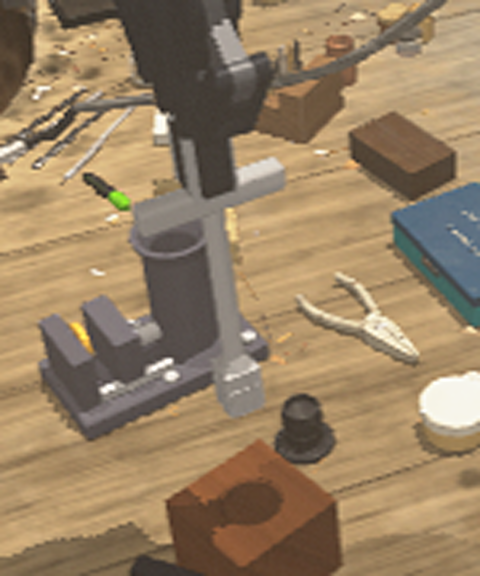

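View pics/c5.png

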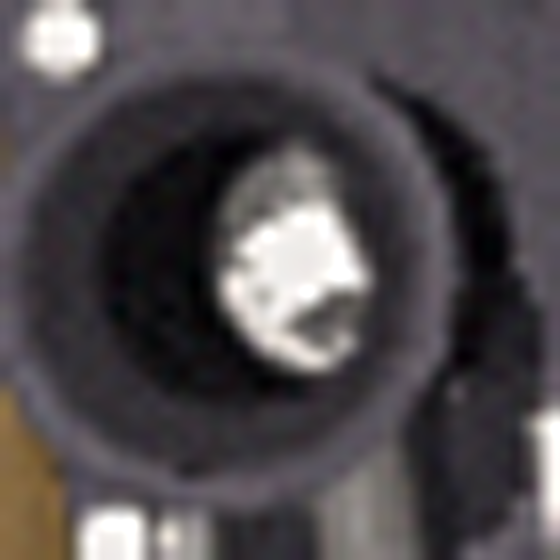

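Key is held upright, foot clear (side ≈(255,276), as predicted). The stem square in the tube looks to be at roughly 0.2–0.5 rad. Moving over the mouth (top ≈(234,312)).

apply_moves(
  claw=[0.0,0.0,0.0,0.0,0.0,0.0,0.0,0.0],
  xyz=[
    [-0.004,0.022,0],
    [-0.008,0.04,0],
    [-0.008,0.04,0],
    [-0.008,0.04,0],
    [-0.005,0.03,0],
    [-0.003,0.015,0],
    [0,0,0],
    [0,0,0],
  ],
  twist=[
    [0,0,0],
    [0,0,0],
    [0,0,0],
    [0,0,0],
    [0,0,0],
    [0,0,0],
    [0,0,0],
    [0,0,0],
  ],
)

```text
clock: 5.85
position: [0.5157, 0.0153, 0.2361]
tool_rot: [-3.141, -0.002, -3.013]
force: [0.2, -0.8, -2.0]
grip_width: 0.0071
finger_force: 88.4
```

```bash
python3 - <<'E'
from h import *
s=bot.observe();print(s['clock'],s['force'],s['moment'],s['position'],s['tool_rot'],s['qpos'][6])
print(totool(np.array([.517,.0155,.237])-s['position']))
f=cam('side');c=f['img'][150:270,175:295,::-1]
cv2.imwrite('pics/c6.png',cv2.resize(c,None,fx=4.8,fy=4.8,interpolation=2))
print(proj(f,[.517,.0155,.1]), proj(f,np.array(s['position'])-[0,0,.111]))
E
```

```text
5.85 [ 0.16547116 -0.79261928 -2.02114467] [-0.02625553 -0.02973367  0.00211235] [0.51568308 0.01534515 0.23613177] [-3.14117646e+00 -1.62642700e-03 -3.01329916e+00] 1.6255092175800272
[-1.32449318e-03 -1.52691552e-05 -8.70380477e-04]
(np.float64(232.36727255326954), np.float64(222.68249412428344)) (np.float64(230.00767378893144), np.float64(212.59781277052082))
```

View pics/c6.png

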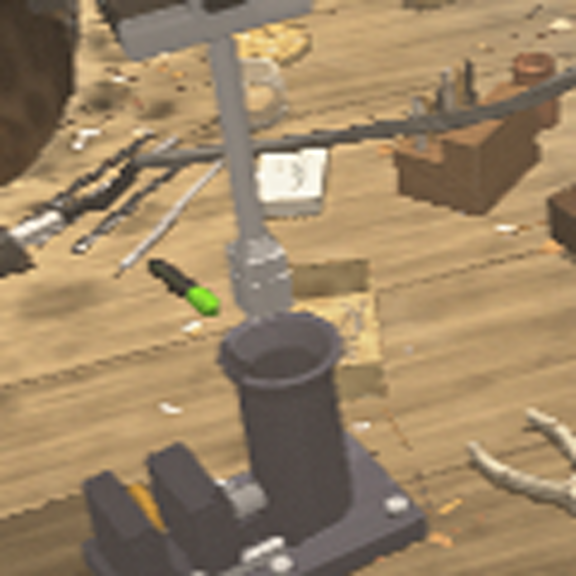

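apply_moves(
  claw=[0.0,0.0,0.0,0.0,0.0,0.0],
  xyz=[
    [-0.0018,0,0.01],
    [0,0,0.01],
    [0,0,0.01],
    [0,0,0.01],
    [0,0,0],
    [0,0,0],
  ],
  twist=[
    [0,0,0],
    [0,0,0],
    [0,0,0],
    [0,0,0],
    [0,0,0],
    [0,0,0],
  ],
)

```text
clock: 6.5
position: [0.5178, 0.016, 0.1968]
tool_rot: [-3.142, -0.0, -3.014]
force: [1.0, 0.0, -1.0]
grip_width: 0.0072
finger_force: 88.4
```

apply_moves(
  claw=[0.0,0.0,0.0,0.0,0.0],
  xyz=[
    [0,0,0.006],
    [0,0,0.006],
    [0,0,0.003],
    [0,0,0],
    [0,0,0],
  ],
  twist=[
    [0,0,0],
    [0,0,0],
    [0,0,0],
    [0,0,0],
    [0,0,0],
  ],
)

```text
clock: 7.0
position: [0.5179, 0.016, 0.182]
tool_rot: [-3.142, -0.0, -3.013]
force: [0.7, -0.1, -2.0]
grip_width: 0.0074
finger_force: 88.4
```

apply_moves(
  claw=[0.0,0.0,0.0,0.0,0.0,0.0,0.0],
  xyz=[
    [0,0,0.006],
    [0,0,0.006],
    [0,0,0.006],
    [0,0,0.006],
    [0,0,0],
    [0,0,0],
    [0,0,0],
  ],
  twist=[
    [0,0,0],
    [0,0,0],
    [0,0,0],
    [0,0,0],
    [0,0,0],
    [0,0,0],
    [0,0,0],
  ],
)

```text
clock: 7.7
position: [0.518, 0.016, 0.1582]
tool_rot: [-3.142, 0.0, -3.013]
force: [0.3, -0.1, -1.5]
grip_width: 0.0074
finger_force: 88.4
```

apply_moves(
  claw=[0.0,0.0,0.0,0.0,0.0,0.0],
  xyz=[
    [0,0,0.003],
    [0,0,0.003],
    [0,0,0.002],
    [0,0,0],
    [0,0,0],
    [0,0,0],
  ],
  twist=[
    [0,0,0],
    [0,0,0],
    [0,0,0],
    [0,0,0],
    [0,0,0],
    [0,0,0],
  ],
)

```text
clock: 8.3
position: [0.518, 0.016, 0.1502]
tool_rot: [-3.142, 0.0, -3.014]
force: [-0.1, 0.1, 2.6]
grip_width: 0.0071
finger_force: 89.5
```

apply_moves(
  claw=[0.0,0.0,0.0,0.0],
  xyz=[
    [0,0,0],
    [0,0,0],
    [0,0,0],
    [0,0,0],
  ],
  twist=[
    [0,0,-0.03],
    [0,0,-0.03],
    [0,0,0],
    [0,0,0],
  ],
)

```text
clock: 8.7
position: [0.5179, 0.016, 0.15]
tool_rot: [3.142, 0.0, -2.954]
force: [0.4, 0.3, 3.1]
grip_width: 0.0072
finger_force: 89.6
```

apply_moves(
  claw=[0.0,0.0,0.0,0.0],
  xyz=[
    [0,0,0],
    [0,0,0],
    [0,0,0],
    [0,0,0],
  ],
  twist=[
    [0,0,-0.04],
    [0,0,-0.04],
    [0,0,0],
    [0,0,0],
  ],
)

```text
clock: 9.1
position: [0.5179, 0.016, 0.15]
tool_rot: [3.142, -0.0, -2.875]
force: [0.3, 0.1, 2.8]
grip_width: 0.0076
finger_force: 89.5
```

apply_moves(
  claw=[0.0,0.0,0.0,0.0],
  xyz=[
    [0,0,0],
    [0,0,0],
    [0,0,0],
    [0,0,0],
  ],
  twist=[
    [0,0,-0.04],
    [0,0,-0.04],
    [0,0,0],
    [0,0,0],
  ],
)

```text
clock: 9.5
position: [0.5178, 0.016, 0.1499]
tool_rot: [3.142, -0.0, -2.795]
force: [0.4, 0.6, -1.6]
grip_width: 0.0073
finger_force: 88.8
```

The force dropped to free weight at yaw ≈0.35, so it's aligned. A bit more turn to centre, then lower.

apply_moves(
  claw=[0.0,0.0,0.0,0.0,0.0],
  xyz=[
    [0,0,0],
    [0,0,0.002],
    [0,0,0.002],
    [0,0,0],
    [0,0,0],
  ],
  twist=[
    [0,0,-0.02],
    [0,0,0],
    [0,0,0],
    [0,0,0],
    [0,0,0],
  ],
)

```text
clock: 10.0
position: [0.5179, 0.016, 0.146]
tool_rot: [-3.142, -0.0, -2.774]
force: [1.0, 1.4, -0.9]
grip_width: 0.0072
finger_force: 89.1
```

apply_moves(
  claw=[0.0,0.0,0.0,0.0,0.0],
  xyz=[
    [0,0,0.002],
    [0,0,0.002],
    [0,0,0.002],
    [0,0,0],
    [0,0,0],
  ],
  twist=[
    [0,0,0],
    [0,0,0],
    [0,0,0],
    [0,0,0],
    [0,0,0],
  ],
)

```text
clock: 10.5
position: [0.5178, 0.016, 0.1399]
tool_rot: [3.142, -0.0, -2.773]
force: [0.1, 0.3, -1.8]
grip_width: 0.0073
finger_force: 88.7
```

apply_moves(
  claw=[0.0,0.0,0.0,0.0],
  xyz=[
    [0,0,0.001],
    [0,0,0.001],
    [0,0,0],
    [0,0,0],
  ],
  twist=[
    [0,0,0],
    [0,0,0],
    [0,0,0],
    [0,0,0],
  ],
)

```text
clock: 10.9
position: [0.5179, 0.016, 0.138]
tool_rot: [-3.142, 0.0, -2.773]
force: [0.0, 0.8, -0.6]
grip_width: 0.007
finger_force: 89.2
```

apply_moves(
  claw=[0.0,0.0,0.0],
  xyz=[
    [0,0,0.001],
    [0,0,0],
    [0,0,0],
  ],
  twist=[
    [0,0,0],
    [0,0,0],
    [0,0,0],
  ],
)

```text
clock: 11.2
position: [0.5179, 0.0161, 0.137]
tool_rot: [-3.142, 0.0, -2.773]
force: [0.8, 0.4, 1.2]
grip_width: 0.0069
finger_force: 89.8
```

Home (contact at 0.138, as expected). Now turning clockwise.

apply_moves(
  claw=[0.0,0.0,0.0,0.0,0.0,0.0,0.0,0.0,0.0,0.0,0.0,0.0],
  xyz=[
    [0,0,0],
    [0,0,0],
    [0,0,0],
    [0,0,0],
    [0,0,0],
    [0,0,0],
    [0,0,0],
    [0,0,0],
    [0,0,0],
    [0,0,0],
    [0,0,0],
    [0,0,0],
  ],
  twist=[
    [0,0,0.05],
    [0,0,0.05],
    [0,0,0.05],
    [0,0,0.05],
    [0,0,0.05],
    [0,0,0.05],
    [0,0,0.05],
    [0,0,0.05],
    [0,0,0.05],
    [0,0,0.05],
    [0,0,0],
    [0,0,0],
  ],
)

```text
clock: 12.4
position: [0.5179, 0.0161, 0.137]
tool_rot: [-3.141, 0.0, 3.011]
force: [0.4, -0.8, 1.4]
grip_width: 0.0073
finger_force: 89.3
```

```bash
python3 -c "
from h import *
s=bot.observe();print(s['moment'],s['tool_rot'],s['qpos'][6],s['joint_efforts'][6])"
```

```text
[ 0.08520603 -0.01575602  0.09301073] [-3.14149562e+00  2.67009344e-06  3.01142001e+00] 1.4423911733600225 -0.3158905729651451
```

apply_moves(
  claw=[0.0,0.0,0.0,0.0,0.0],
  xyz=[
    [0,0,0],
    [0,0,0],
    [0,0,0],
    [0,0,0],
    [0,0,0],
  ],
  twist=[
    [0,0,0.03],
    [0,0,0.03],
    [0,0,0.03],
    [0,0,0],
    [0,0,0],
  ],
)

```text
clock: 12.9
position: [0.5179, 0.0161, 0.137]
tool_rot: [-3.141, -0.0, 2.92]
force: [0.7, -0.6, 2.4]
grip_width: 0.0076
finger_force: 89.3
```

```bash
python3 -c "
from h import *
s=bot.observe();print(s['moment'],s['tool_rot'],s['qpos'][6],s['joint_efforts'][6])"
```

```text
[ 0.01459386 -0.0299263   0.1716029 ] [-3.14147543e+00 -2.77185662e-05  2.92018262e+00] 1.3673218442990098 -0.314410999417305
```

apply_moves(
  claw=[0.0,0.0,0.0,0.0,0.0],
  xyz=[
    [0,0,0],
    [0,0,0],
    [0,0,0],
    [0,0,0],
    [0,0,0],
  ],
  twist=[
    [0,0,0.03],
    [0,0,0.02],
    [0,0,0.02],
    [0,0,0],
    [0,0,0],
  ],
)

```text
clock: 13.4
position: [0.5179, 0.0161, 0.137]
tool_rot: [-3.142, 0.0, 2.85]
force: [-0.1, 1.1, 1.7]
grip_width: 0.0072
finger_force: 89.5
```

```bash
python3 -c "
from h import *
s=bot.observe();print(s['moment'],s['tool_rot'],s['qpos'][6],s['joint_efforts'][6])"
```

```text
[ 0.06338568 -0.07586469  0.33721804] [-3.14153502e+00  6.49633385e-05  2.85001244e+00] 1.3097715747689045 -0.3877413645386696
```

apply_moves(
  claw=[0.0,0.0,0.0,0.0],
  xyz=[
    [0,0,0],
    [0,0,0],
    [0,0,0],
    [0,0,0],
  ],
  twist=[
    [0,0,0.02],
    [0,0,0.02],
    [0,0,0],
    [0,0,0],
  ],
)

```text
clock: 13.8
position: [0.5179, 0.0161, 0.137]
tool_rot: [-3.142, 0.0, 2.81]
force: [0.1, 0.5, 2.2]
grip_width: 0.0076
finger_force: 89.7
```

```bash
python3 -c "
from h import *
s=bot.observe();print(s['moment'],s['tool_rot'],s['qpos'][6],s['joint_efforts'][6])"
```

```text
[ 0.11132096 -0.08849931  0.32574088] [-3.14154240e+00  7.39308687e-06  2.80992057e+00] 1.2769127747562423 -0.48642486333847046
```

apply_moves(
  claw=[0.0,0.0,0.0,0.0,0.0,0.0],
  xyz=[
    [0,0,0],
    [0,0,0],
    [0,0,0],
    [0,0,0],
    [0,0,0],
    [0,0,0],
  ],
  twist=[
    [0,0,0],
    [0,0,0.02],
    [0,0,0.02],
    [0,0,0.02],
    [0,0,0],
    [0,0,0],
  ],
  force=110,
)

```text
clock: 14.4
position: [0.5179, 0.0161, 0.137]
tool_rot: [-3.142, 0.0, 2.75]
force: [0.4, 0.7, 1.6]
grip_width: 0.0059
finger_force: 110.9
```

```bash
python3 - <<'E'
from h import *
s=bot.observe();print(s['moment'],s['tool_rot'],s['qpos'][6],s['joint_efforts'][6])
f=cam('top');g=cam('side')
a=cv2.resize(f['img'][285:375,205:285,::-1],None,fx=4.5,fy=4.5,interpolation=2)
b=cv2.resize(g['img'][190:280,180:270,::-1],None,fx=4.5,fy=4.5,interpolation=2)
cv2.imwrite('pics/c7.png',np.hstack([a,b]))
E
```

```text
[ 0.07037371 -0.09250952  0.70760897] [-3.14150694e+00  1.57202221e-05  2.74999337e+00] 1.2278448331131226 -0.6476731784641743
```

View pics/c7.png

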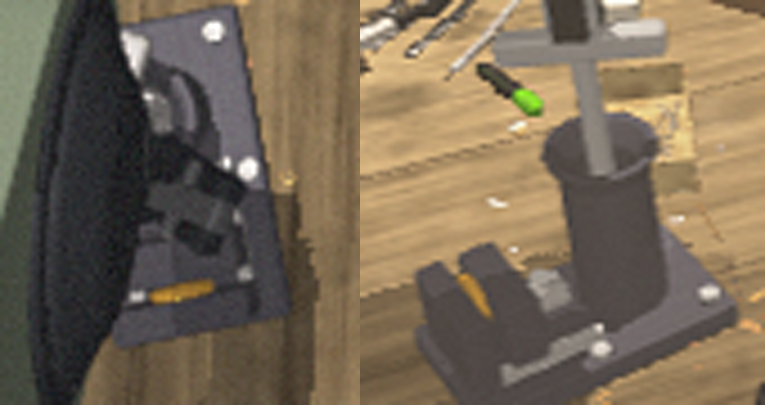

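The moment rose to 0.71 N m against the stop. The picture shows the jaw closed against the ring (side inset ≈(475,300)) and the key down in the tube. Releasing.

apply_moves(
  claw=[0.0,0.0,0.012,0.02,0.04,0.05,0.05,0.05,0.05,0.05,0.05,0.05,0.05],
  xyz=[
    [0,0,0],
    [0,0,0],
    [0,0,0],
    [0,0,0],
    [0,0,0],
    [0,0,0],
    [0,0,0],
    [0,0,-0.02],
    [0,0,-0.03],
    [0,0,-0.04],
    [0,0,-0.04],
    [0,0,0],
    [0,0,0],
  ],
  twist=[
    [0,0,-0.03],
    [0,0,0],
    [0,0,0],
    [0,0,0],
    [0,0,0],
    [0,0,0],
    [0,0,0],
    [0,0,0],
    [0,0,0],
    [0,0,0],
    [0,0,0],
    [0,0,0],
    [0,0,0],
  ],
  force=40,
)

```text
clock: 15.8
position: [0.5181, 0.0162, 0.2676]
tool_rot: [3.141, 0.001, 2.78]
force: [0.6, 0.3, -1.2]
grip_width: 0.0499
finger_force: 0.0
```

```bash
python3 - <<'E'
from h import *
s=bot.observe();print(s['clock'],s['force'],s['position'],s['grip_width'])
g=cam('side')
cv2.imwrite('pics/c8.png',cv2.resize(g['img'][150:280,170:290,::-1],None,fx=4.5,fy=4.5,interpolation=2))
print([(round(d['score'],2),np.round(d['position'],3).tolist()) for d in bot.find_in('side','key_bar')],proj(g,[.5179,.016,.164]))
E
```

```text
15.8 [ 0.56822274  0.28393749 -1.21636051] [0.51809399 0.01615768 0.26759173] 0.04988340997480633
[(0.9, [0.838, -0.132, 0.152]), (0.79, [0.455, -0.292, 0.122]), (0.6, [0.519, 0.017, 0.156]), (0.24, [0.51, -0.189, 0.048])] (np.float64(228.27326204348407), np.float64(195.46241509351427))
```

View pics/c8.png

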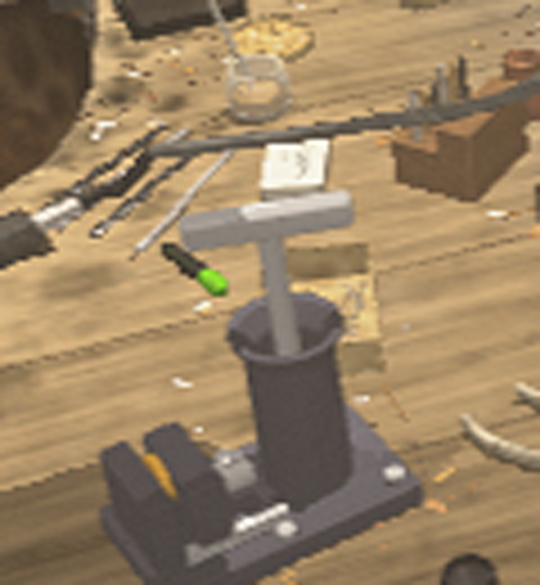

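The key stands upright and home (bar top at side ≈(229,197), z≈0.156), the jaw is on the ring and the gripper is clear.

```bash
python3 -c "
from workcell import bot
print(bot.job_done())"
```

```text
the job is handed in; nothing more can be done
None
```

The T-key is fully home over the stem and turned clockwise to its stop, with the jaw closed on the ring. It was released standing in the tube, and the job was handed in with about 16 s used; no verdict was shown.

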